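# Park the bench magnifier and click its lens cover home

### The arm

A 6-joint arm with a two-finger parallel gripper is mounted at the origin on a cart in front of the work surface, level with it; the furniture and walls round the work are solid. World frame = base frame: x ahead of the robot, y to its left, z up, the work surface at z = 0. Lengths are in m, angles in rad, forces in N, time in s.
With the tool pointing down it reaches from about 0.3 to 0.95 m from the base axis. Payload 3.1 kg.
Tool frame: the origin (TCP) lies between the finger pads; the fingertips stand 11 mm ahead of it and the grasp point (between the pads) lies 8 mm behind it; z points along the fingers, y is the line along which they close (so a half turn about z gives the same grasp; the last joint's range is limited). The gripper opens to 85 mm and grips with 20 to 120 N. Pads are 22 mm wide; open, the fingers measure 114 mm over their backs; the gripper's body (76 mm by 85 mm) begins 54 mm behind the grasp point. The pads swing forward as they close: fully open they stand 13 mm farther back than shut.
Start: joints at [-1.248, 0.308, 1.634, -0, 1.2, -0.07], TCP at [0.239, -0.577, 0.242] pointing down, gripper open.
Joint ranges: [-3.06, 3.06], [-0.79, 1.96], [0.05, 2.63], [-1.19, 4.34], [0.05, 2.64], [-2.94, 2.94]. Speed limits (rad/s): [2.79, 2.79, 3.14, 3.14, 3.14, 3.14].

### API

Orientations are given as a unit quaternion [w, x, y, z].
In Python, from station import ctrl, monitor, vision, ticket gives the robot as it stands. Calls block until the motion is done:
- ctrl.movep(position, orientation): joint-space move of the TCP to a pose.
- ctrl.move_straight(position, max_speed=0.15, rotation=None, contact_N=None): straight line of the TCP; rotation=None keeps the orientation; max_speed is the mean speed in m/s. With contact_N (N) it stops when the force on the tool has changed by that much, and returns True; else False.
- ctrl.move_joints(angles): joint-space move.
- ctrl.release() and ctrl.grab(strength=None): open the fingers fully, or close them until they stop; strength is the grip in N (None keeps the last).
- ctrl.wait(seconds).
- ctrl.solve_ik(position, orientation): joint angles nearest the present ones, or None.
- monitor.get_state(): the state.
- vision.snapshot(name): name is "scene" or "top" or "wrist"; returns a dict with "color" (480x640x3 uint8, red, green, blue), "fx", "fy", "cx", "cy" (pixels), "xyz" and "attitude" of the camera in the world. Camera axes: x right, y down, z forward; pixel columns grow to the right and rows downward; lengths in m; the calibration is good to about 2 mm. The wrist camera is an equidistant fisheye: a pixel r from the principal point sees the ray r / f radians off the axis. A picture is of the moment at which its call begins. There is no depth.
A pose or a line that the arm cannot do raises ctrl.Unreachable and nothing moves.
- ticket.job_done(): hands the job in; it is judged then, once.
The state is a dict: "time": time; "joint_pos": joint angles; "joint_vel": joint speeds; "effort": joint torques, N m; "tool_pos": TCP position; "tcp_rot": TCP orientation; "ft_force": force on the tool from outside, world axes, zero at the start; "torque": the same for the moment, N m; "grip_width": opening from 0.0 (shut) to 1.0 (fully open); "gripper_force": force on a finger pad.
Only numpy, scipy, OpenCV 4.12 (cv2) and the standard library are available. Lean on these libraries where they do the work, as an engineer would, in place of code of your own. Each camera call takes 0.05 s, during which the arm holds its last target. There are 200 camera calls.

### The job

The inspection is finished, so put the bench magnifier away: swing its stiff boom back until the lens head stands over the rubber-topped rest post on its own stand, and leave it there. Then put the round lens cover on the head and press it down on the rim until it snaps home all round, flush on the head. Finish while still holding the cover by its knob and pressing it down firmly, without letting go, and leave the things lying round about alone.

Things in the scene. Friction and masses are not known exactly. Their poses are not given: they have to be found in the camera images.
- swivel (a joint): swing of the magnifier's boom about the upright column of its stand, rad; 0 = the lens head stands exactly over the rest post, positive = swung away from it, counter-clockwise seen from above; free from -0.6 to 1.5 without any stop or notch at 0. Stiff: it stays where it is left and takes about 5 N at the boom's grip to move.
- column_axis (a point): point on the upright axis of the column, at the height of the boom (109 mm above the table); its axes are those of the stand, whose y points from the column to the rest post. The stand is fixed to the table: a dark plate 100 x 335 x 11 mm, a column 27 mm thick with a dark collar 42 mm thick and a black knob on top of it (top 148 mm above the table).
- rest_top (a point): centre of the rubber pad on top of the rest post, 240 mm from the column axis, 101.5 mm above the table. The pad is 40 mm across. It bears the lens head when the cover is pressed on; pressed anywhere else, the head sags up to 24 mm.
- boom_grip (a point): centre of the black upright grip on the boom, a round peg 18 mm thick and 36 mm tall, 150 mm from the column axis; this point is its middle, 135 mm above the table. The boom under it is a rod 10 mm thick (18 mm wide clamp) whose axis lies 26 mm below this point. The point's y points along the boom from the column to the lens.
- lens_rim (a point): centre of the upper rim of the lens head, on which the cover seats, 135 mm above the table and 240 mm from the column axis. The head is a light grey ring with a clear lens, 91 mm across and 32 mm tall, its rim tapering to 79 mm at the top, with three dark spring noses round the side that stand out to 100 mm across, 11 mm below the rim.
- magnifier: the boom with the lens head; its origin lies on the column axis at the height of the boom, y along the boom.
- lens_cover: round dark blue cap 106 mm across with a black knob, lying rim down on the table, 0.08 kg; origin at the centre of its lower edge, z up. Inside it is 101 mm wide and 17 mm deep, with a bead 2.5 mm high at the lower edge that narrows it to 94 mm. The cover may go on in any turn about z.
- cover_knob (a point): centre of the cover's black knob, a round peg 28 mm thick and 32 mm tall on the middle of the cover; 16 mm above the cover's upper face and 37 mm above its lower edge. Grip it here or a little higher.
- cover_seat (a point): centre of the cover's inner face, 17 mm above its lower edge and 20 mm below the knob's centre; it comes to lie on lens_rim when the cover is home. The bead meets the noses when the cover is 9 mm short of its seat; the force then rises to about 13 N (10 to 18), drops suddenly and the cover seats; the head gives 1.5 mm before the rest post bears it.
- packing_tape: a roll of packing tape, 112 mm across and 48 mm tall, standing on the table; leave it alone; origin under its centre.
- bracket_1: bent steel bracket 22 x 51 x 32 mm that was being inspected, on the table; leave it alone.
- screw_jar: jar of screws 64 mm across and 80 mm tall; leave it alone.
- tape_measure: yellow tape measure 39 x 92 x 72 mm; leave it alone.

How it is judged:
By the outcome, as a careful person would: the job done as asked, in the order asked, and still so for the second after the job is handed in, while the arm keeps its last pose, push and grip.
It also fails if it takes over 58 s, if anything falls off the work surface, if the arm or the gripper's body presses on something with over 40 N, if the wrist force passes 120 N, or if a joint passes its speed limit or range.

## Working session

There is one attempt and no reset: what is moved stays moved. The work goes in short steps, each a Python script; the robot and the scene stay as the last script left them, time stands still between calls to the robot, and variables do not carry over. Pictures are saved under pics/ and viewed, at most 10 in all, crops included, and the job is handed in when it is done.

```bash
ls; mkdir -p pics
python3 - <<'E'
from station import ctrl, monitor, vision, ticket
import cv2
for n in ["scene","top"]:
    s=vision.snapshot(n); cv2.imwrite(f"pics/{n}0.png",s["color"][:,:,::-1])
    print(n,{k:s[k] for k in s if k!="color"})
print(monitor.get_state())
E
```

```text
pics
scene {'fx': 603.1316431731532, 'fy': 603.1316431731532, 'cx': 335.939275603747, 'cy': 239.24713314413398, 'xyz': array([-0.21201535, -0.64499943,  0.60490358]), 'attitude': array([-0.49045263,  0.7813509 , -0.32373976,  0.21009418])}
top {'fx': 531.1586023721499, 'fy': 531.1586023721499, 'cx': 320.3883190836546, 'cy': 239.49541269325832, 'xyz': array([0.48453414, 0.10787445, 1.27076545]), 'attitude': array([ 0.03264244, -0.70494343,  0.70824705, -0.01937387])}
{'time': 0.1, 'joint_pos': array([-1.24770616e+00,  3.08946745e-01,  1.63504513e+00,  3.45700512e-05,
        1.19969809e+00, -6.96804798e-02]), 'joint_vel': array([-6.88897914e-06, -3.68619906e-03, -3.13577250e-03,  1.18408714e-03,
        4.97510353e-05, -1.88426642e-04]), 'effort': array([-6.02600066e-04, -4.16408050e+01, -2.77646309e+01, -1.03777661e-04,
        4.04991210e-03, -5.76822131e-06]), 'tool_pos': array([ 0.23898606, -0.57672984,  0.24115068]), 'tcp_rot': array([-1.04228416e-03,  9.80778986e-01,  1.95119143e-01, -1.16541766e-04]), 'ft_force': array([-0.11734232,  0.1372618 ,  0.48791632]), 'torque': array([0.03679354, 0.00754093, 0.04884734]), 'gripper_force': 0.0, 'grip_width': 0.9981738691016021}
```

View pics/top0.png

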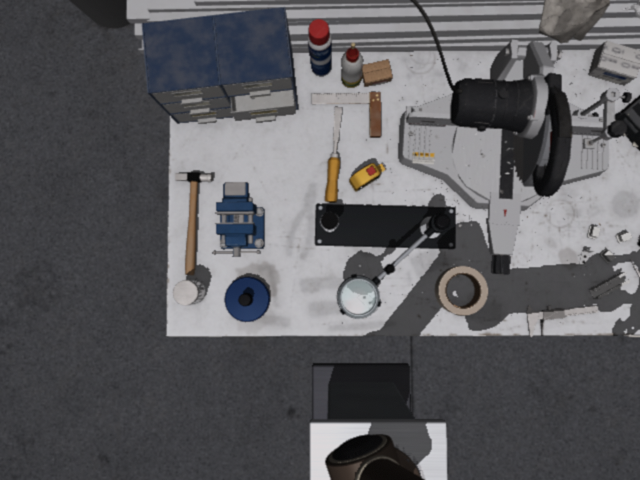

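View pics/scene0.png

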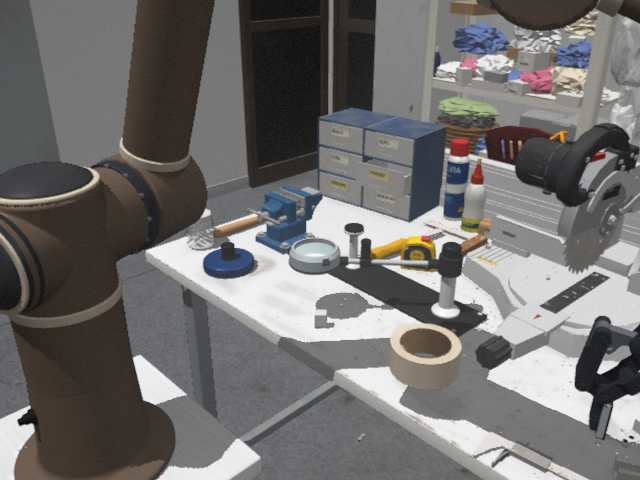

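The top view shows the stand plate at about (316–455, 205–248), with the rest pad near (331,219) and the column near (437,222). The grip is near (390,268), the lens (359,297), the cover (247,298) and the packing tape (463,290). The scene view confirms this layout, with the bracket near (320,318).

```bash
cat > h.py <<'E'
from station import ctrl, monitor, vision, ticket
import cv2, numpy as np
from scipy.spatial.transform import Rotation as R
def rot(q): return R.from_quat(np.roll(q,-1))
def ray(s,u,v):
    x,y=(u-s["cx"])/s["fx"],(v-s["cy"])/s["fy"]
    return rot(s["attitude"]).apply([x,y,1.])
def fray(s,u,v):
    d=np.array([(u-s["cx"])/s["fx"],(v-s["cy"])/s["fy"]]); t=np.hypot(*d)
    return rot(s["attitude"]).apply([*(d/max(t,1e-9)*np.sin(t)),np.cos(t)])
def plane(s,u,v,z,f=ray):
    d=f(s,u,v); return s["xyz"]+d*(z-s["xyz"][2])/d[2]
def proj(s,p):
    c=rot(s["attitude"]).inv().apply(np.array(p)-s["xyz"]); return np.array([s["cx"]+s["fx"]*c[0]/c[2],s["cy"]+s["fy"]*c[1]/c[2]])
def down(yaw):  # tool down; closing line (tool y) at angle yaw in world
    y=np.array([np.cos(yaw),np.sin(yaw),0]); z=np.array([0,0,-1.]); x=np.cross(y,z)
    return np.roll(R.from_matrix(np.c_[x,y,z]).as_quat(),1)
E
python3 - <<'E'
from h import *
s=vision.snapshot("top"); c=s["color"]
cv2.imwrite("pics/crop1.png",cv2.resize(c[190:330,220:480,::-1],None,fx=3,fy=3,interpolation=cv2.INTER_CUBIC))
def blob(m,x0,x1,y0,y1):
    k=np.zeros(m.shape,np.uint8); k[y0:y1,x0:x1]=m[y0:y1,x0:x1]
    n,l,st,ce=cv2.connectedComponentsWithStats(k); i=1+np.argmax(st[1:,4])
    return max(cv2.findContours((l==i).astype(np.uint8),0,2)[0],key=cv2.contourArea)
i=c.astype(int); g=i.max(2)
blue=((i[...,2]-i[...,0]>20)).astype(np.uint8)
k=blob(blue|(g<40).astype(np.uint8),220,275,270,330); (u,v),r=cv2.minEnclosingCircle(k)
print("cover",u,v,r,plane(s,u,v,.015), r/531*1.25*2)
k=blob((g<40).astype(np.uint8),230,265,280,318);(u,v),r=cv2.minEnclosingCircle(k);print("knob",u,v,r,plane(s,u,v,.053))
k=blob((g<45).astype(np.uint8),300,470,195,255);rc=cv2.minAreaRect(k);print("plate",rc)
for p in cv2.boxPoints(rc): print(plane(s,*p,.011))
tan=((i[...,0]-i[...,2]>25)&(g>90)).astype(np.uint8)
k=blob(tan,430,500,260,325);(u,v),r=cv2.minEnclosingCircle(k);print("tape",u,v,r,plane(s,u,v,.048))
E
```

```text
cover 246.96414184570312 298.6541748046875 22.74657440185547 [0.43823091 0.30498287 0.015     ] 0.10709309982041182
knob 246.0 296.5 9.013978004455566 [0.44453976 0.3012601  0.053     ]
plate ((385.56402587890625, 226.0675048828125), (139.92523193359375, 41.77500915527344), 1.5074357986450195)
[0.5641525  0.14403082 0.011     ]
[0.66417801 0.14107787 0.011     ]
[ 0.6531369  -0.19159065  0.011     ]
[ 0.55372216 -0.1867515   0.011     ]
tape 450.5 288.5 18.560810089111328 [ 0.46097566 -0.16593751  0.048     ]
```

View pics/crop1.png

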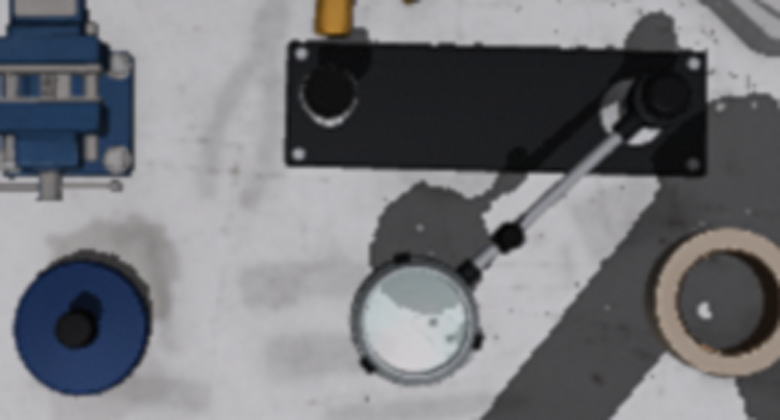

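The crop (3x, offset 220,190) shows the column knob at (666,94), the pad at (330,92), the grip at (510,236), the lens at (415,318) and the cover knob at (75,328).

Run:
```python
from h import *
s=vision.snapshot("top"); P={}
for n,x,y,z in [("col",666,94,.148),("pad",330,92,.1015),("grip",510,236,.153),("lens",415,318,.133),("cover",75,328,.053)]:
    P[n]=plane(s,(x+.5)/3-.5+220,(y+.5)/3-.5+190,z); print(n,P[n].round(4))
d=lambda a,b:np.linalg.norm((P[a]-P[b])[:2]); ang=lambda a,b:np.degrees(np.arctan2(*(P[b]-P[a])[1::-1]))
print(d("col","pad"),d("col","grip"),d("col","lens"),ang("col","pad"),ang("col","grip"),ang("col","lens"))
g=P["grip"]; phi=np.radians(ang("col","lens"))
for yaw in (phi+np.pi/2,phi-np.pi/2): print(yaw, ctrl.solve_ik([g[0],g[1],.25],down(yaw)))
phi=np.radians(88.2); t=P["col"][:2]+.15*np.array([np.cos(phi),np.sin(phi)])
for yaw in (phi+np.pi/2,phi-np.pi/2): print(yaw, ctrl.solve_ik([t[0],t[1],.134],down(yaw)))
```

```text
col [ 0.6052 -0.128   0.148 ]
pad [0.6132 0.109  0.1015]
grip [ 0.5056 -0.0164  0.153 ]
lens [0.4481 0.0495 0.133 ]
cover [0.4389 0.3043 0.053 ]
0.23714082000578462 0.14968854261380132 0.2370458908210563 88.07367252436663 131.73675530016286 131.50590691565395
3.866007388294239 [-1.18431939e-01  6.92347651e-02  1.90178705e+00 -4.44089210e-16
  1.17057084e+00  2.29874598e+00]
0.7244147347044461 [-1.18431939e-01  6.92347651e-02  1.90178705e+00 -4.44089210e-16
  1.17057084e+00 -8.42846674e-01]
3.1101767270538954 None
-0.031415926535897754 [-3.54828732e-02  3.99857335e-01  1.74819363e+00 -4.44089210e-16
  9.93541688e-01 -4.06694663e-03]
```

Run:
```python
from h import *
ctrl.movep([.506,-.016,.26],down(.724))
s=vision.snapshot("wrist"); cv2.imwrite("pics/w1.png",s["color"][:,:,::-1])
print({k:s[k] for k in s if k!="color"}); st=monitor.get_state(); print(st["time"],st["tool_pos"])
```

```text
{'fx': 371.64829954431775, 'fy': 371.64829954431775, 'cx': 314.83245834536115, 'cy': 242.75414412272895, 'xyz': array([0.45376477, 0.0419444 , 0.39037213]), 'attitude': array([0.14438582, 0.92400985, 0.34975556, 0.0550417 ])}
2.475 [ 0.50614206 -0.01682229  0.25999723]
```

View pics/w1.png

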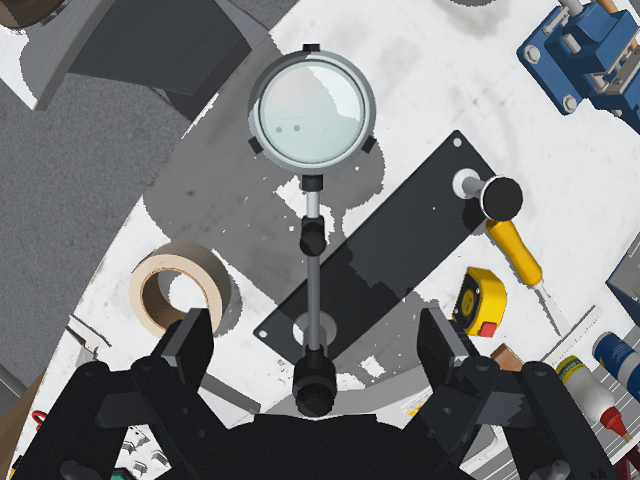

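The wrist view has the boom central between the fingers. The pad is at (501,198), the grip top near (313,244), the lens rim (313,112) and the column knob (315,400).

Run:
```python
from h import *
s=vision.snapshot("wrist"); P={}
g=cv2.cvtColor(s["color"],cv2.COLOR_RGB2GRAY)
k=np.zeros_like(g); k[170:226,470:530]=(g[170:226,470:530]<60)
n,l,st,ce=cv2.connectedComponentsWithStats(k); i=1+np.argmax(st[1:,4]); print("pad",st[i],ce[i])
for n,u,v,z in [("pad",501,199,.1015),("grip",313,243,.153),("lens",313,112,.133),("col",315,403,.148)]:
    if n=="pad": u,v=ce[i]
    P[n]=plane(s,u,v,z,fray); print(n,P[n].round(4))
d=lambda a,b:np.linalg.norm((P[a]-P[b])[:2]); ang=lambda a,b:np.degrees(np.arctan2(*(P[b]-P[a])[1::-1]))
print(d("col","pad"),d("col","grip"),d("col","lens"),ang("col","pad"),ang("col","grip"),ang("col","lens"))
```

```text
pad [ 483  177   40   49 1396] [501.93194842 199.67979943]
pad [0.6104 0.1087 0.1015]
grip [ 0.5035 -0.016   0.153 ]
lens [0.4459 0.0492 0.133 ]
col [ 0.6009 -0.1242  0.148 ]
0.23309280945634567 0.14564841073129955 0.23262051384154359 87.68022711830658 132.00353298076914 131.80117584069657
```

```bash
cat >> h.py <<'E'
COL=np.array([.605,-.1305])
def arc(deg,z): p=np.radians(deg); return [*(COL+.15*np.array([np.cos(p),np.sin(p)])),z], down(p-np.pi/2)
def st(): s=monitor.get_state(); print(round(s["time"],2),s["tool_pos"].round(4),s["ft_force"].round(1),round(s["grip_width"],3),round(s["gripper_force"],1))
E
python3 - <<'E'
from h import *
p,q=arc(131.6,.134); print(p)
print(ctrl.move_straight(p,.12,q,contact_N=8)); st()
ctrl.grab(40); st()
for a in np.linspace(131.6,88.1,8)[1:]:
    p,q=arc(a,.134); ctrl.move_straight(p,.12,q)
st()
s=vision.snapshot("top"); c=s["color"]
pu,pv=proj(s,[.6132,.109,.133]); print(pu,pv)
cv2.imwrite("pics/t2.png",cv2.resize(c[170:280,290:470,::-1],None,fx=4,fy=4,interpolation=cv2.INTER_CUBIC))
E
```

```text
[np.float64(0.5054110681021637), np.float64(-0.018330286425220235), 0.134]
False
3.73 [ 0.5062 -0.0184  0.1348] [0.  0.2 0.4] 1.0 0.0
4.35 [ 0.5054 -0.0184  0.1343] [-1.   0.4  2.1] 0.197 39.0
6.33 [0.57   0.0147 0.1276] [-76.3 -13.6  48.4] 0.196 88.0
329.6246491348914 218.7294649692223
```

View pics/t2.png

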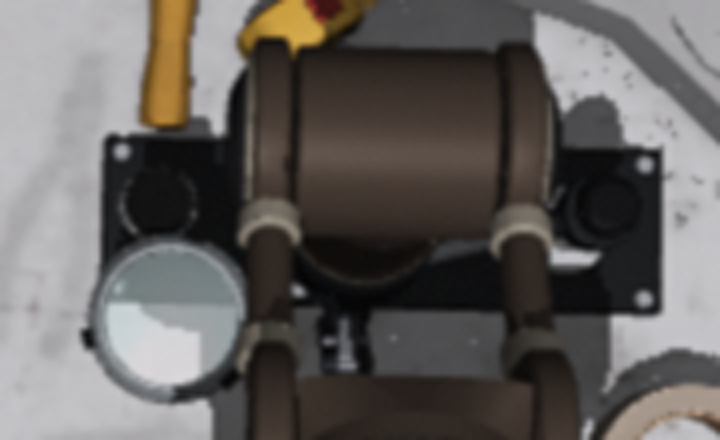

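The arm has stalled near 104° with about 76 N. In the crop the lens at (170,320) just touches the pad at (160,200), so the head has probably dipped and caught the pad's edge. I'll back off, release, and look from the side.

Run:
```python
from h import *
p,q=arc(108,.134); ctrl.move_straight(p,.12,q); st()
s=vision.snapshot("scene")["color"]
ctrl.release(); ctrl.wait(.3); st()
s2=vision.snapshot("scene")["color"]
cv2.imwrite("pics/s3.png",cv2.resize(np.vstack([s[200:330,270:510],s2[200:330,270:510]])[:,:,::-1],None,fx=2.3,fy=2.3,interpolation=cv2.INTER_CUBIC))
```

```text
6.97 [0.5572 0.0114 0.1336] [-3.3 -3.2  0.1] 0.195 40.8
7.99 [0.5586 0.0122 0.134 ] [-0.7 -0.7  0.9] 0.999 0.0
```

View pics/s3.png

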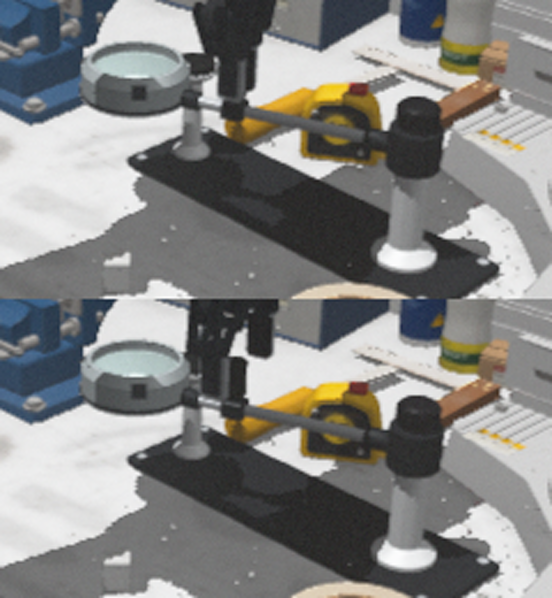

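Run:
```python
from h import *
ctrl.grab(20); st()
p,q=arc(108,.1365); ctrl.move_straight(p,.05,q); st()
for a in np.linspace(108,88.1,7)[1:]:
    p,q=arc(a,.1365); hit=ctrl.move_straight(p,.06,q,contact_N=20); print(round(a,1),hit); st()
    if hit: break
```

```text
8.67 [0.5581 0.0121 0.1341] [-1.9 -1.1  3.1] 0.203 22.2
8.92 [0.558  0.012  0.1346] [  3.8  -1.1 -13.8] 0.204 21.1
104.7 False
9.21 [0.5648 0.0142 0.1346] [  0.4  -2.7 -12.8] 0.203 21.2
101.4 False
9.5 [0.5735 0.0164 0.1347] [ -1.2  -2.5 -16.2] 0.202 20.9
98.0 False
9.79 [0.5823 0.018  0.1349] [ -3.   -2.8 -18.9] 0.2 20.7
94.7 False
10.08 [0.5913 0.0191 0.135 ] [ -0.   -2.3 -22. ] 0.197 20.4
91.4 False
10.38 [0.6001 0.0197 0.1352] [ -2.2  -1.5 -22.8] 0.201 20.3
88.1 False
10.67 [0.6092 0.0197 0.1355] [ -0.8  -0.8 -25.2] 0.201 20.2
```

Run:
```python
from h import *
ctrl.release(); st()
p=monitor.get_state()["tool_pos"]; ctrl.move_straight([p[0],p[1],.24],.2)
ctrl.movep([.439,.304,.16],down(.5)); st()
s=vision.snapshot("top"); c=s["color"]
w=vision.snapshot("wrist"); cw=w["color"]; print({k:w[k] for k in w if k!="color"})
a=cv2.resize(c[170:270,290:465,::-1],None,fx=4,fy=4,interpolation=cv2.INTER_CUBIC)[:400,:640]
cv2.imwrite("pics/t4.png",a); cv2.imwrite("pics/w4.png",cw[:,:,::-1])
```

```text
11.33 [0.6102 0.0194 0.1368] [-0.1 -1.1  0.1] 1.001 0.0
13.29 [0.44   0.3036 0.1602] [-0.4 -0.   0.1] 1.003 0.0
{'fx': 371.64829954431775, 'fy': 371.64829954431775, 'cx': 314.83245834536115, 'cy': 242.75414412272895, 'xyz': array([0.40202445, 0.37211802, 0.29074565]), 'attitude': array([0.1493882 , 0.95738672, 0.24404165, 0.03921102])}
```

View pics/t4.png

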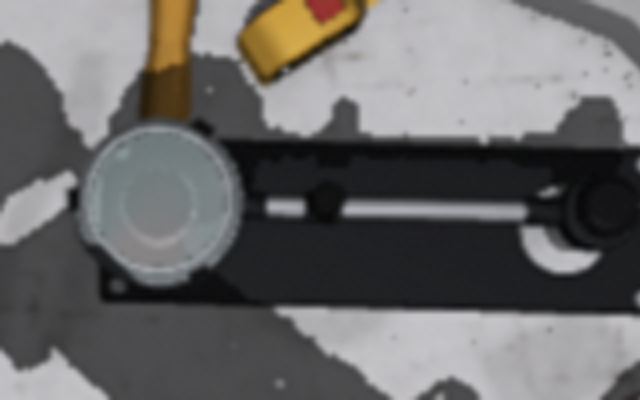

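View pics/w4.png

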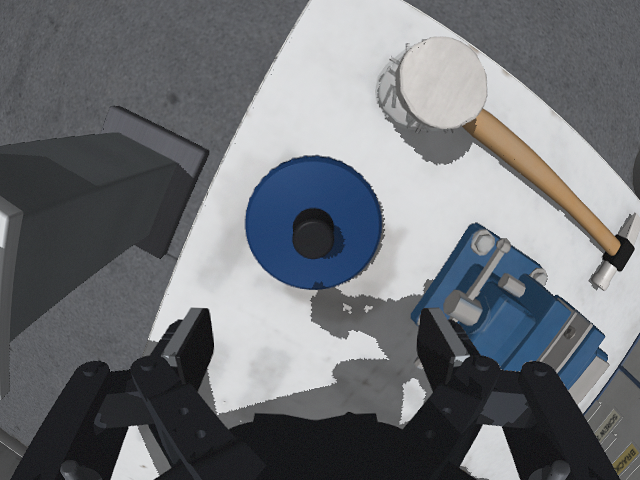

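The top crop shows the lens circle centred near (160,203), with the pad seen through it and nearly concentric. The wrist view has the cover at (314,222), its knob top at (314,239), and clear space around it.

Run:
```python
from h import *
w=vision.snapshot("wrist"); i=w["color"].astype(int)
m=((i[...,2]-i[...,0]>20)|(i.max(2)<45)).astype(np.uint8); k=np.zeros_like(m); k[145:300,235:395]=m[145:300,235:395]
n,l,sx,ce=cv2.connectedComponentsWithStats(((i.max(2)<45)*k).astype(np.uint8)); j=1+np.argmax(sx[1:,4]); print("knob",sx[j],ce[j])
b=(i[...,2]-i[...,0]>20).astype(np.uint8)*k
cn=max(cv2.findContours(cv2.morphologyEx(b,cv2.MORPH_OPEN,np.ones((5,5))),0,2)[0],key=cv2.contourArea); (u,v),r=cv2.minEnclosingCircle(cn); print("cover",u,v,r,plane(w,u,v,.015,fray))
print("knobtop",plane(w,314,237.5,.053,fray))
s=vision.snapshot("top"); g=cv2.resize(cv2.cvtColor(s["color"],7)[170:270,290:465],None,fx=4,fy=4,interpolation=cv2.INTER_CUBIC)
c=cv2.HoughCircles(g[:320,:280],cv2.HOUGH_GRADIENT,1.5,5,param1=80,param2=30,minRadius=65,maxRadius=95)
for x,y,r in c[0][:6]:
    for z in (.135,.115): print(x,y,r,z,plane(s,(x+.5)/4-.5+290,(y+.5)/4-.5+170,z).round(4), r/4*(1.27-z)/531*2)
for n,x,y,z in [("grip",325,200,.153),("col",606,206,.148)]: print(n,plane(s,(x+.5)/4-.5+290,(y+.5)/4-.5+170,z).round(4))
```

```text
knob [ 293  208   41   51 1504] [313.51130319 232.5525266 ]
cover 313.08489990234375 222.25323486328125 68.52088165283203 [0.4358816  0.30859621 0.015     ]
knobtop [0.43679996 0.30837084 0.053     ]
158.25 198.75 74.3 0.135 [0.6117 0.1099 0.135 ] 0.07940725
158.25 198.75 74.3 0.115 [0.614 0.11  0.115] 0.080806494
161.25 206.25 80.9 0.135 [0.6077 0.1084 0.135 ] 0.086460926
161.25 206.25 80.9 0.115 [0.6098 0.1084 0.115 ] 0.087984465
164.25 198.75 79.1 0.135 [0.6117 0.1067 0.135 ] 0.08453719
164.25 198.75 79.1 0.115 [0.6139 0.1067 0.115 ] 0.08602683
167.25 203.25 75.95 0.135 [0.6093 0.1051 0.135 ] 0.08117066
167.25 203.25 75.95 0.115 [0.6115 0.1051 0.115 ] 0.08260098
174.75 210.75 94.1 0.135 [0.6052 0.1011 0.135 ] 0.100568265
174.75 210.75 94.1 0.115 [0.6073 0.101  0.115 ] 0.10234039
149.25 198.75 92.45 0.135 [0.6117 0.1148 0.135 ] 0.09880485
149.25 198.75 92.45 0.115 [0.614  0.1149 0.115 ] 0.1005459
grip [0.6085 0.0219 0.153 ]
col [ 0.605  -0.1269  0.148 ]
```

Run:
```python
from h import *
def go(x,y,z,yaw,sp,**k): return ctrl.move_straight([x,y,z],sp,down(yaw),**k)
X,Y=.4375,.3065; y2=.5-np.pi/2
ctrl.movep([X,Y,.09],down(y2))
print(go(X,Y,.039,y2,.08,contact_N=8)); st()
ctrl.grab(20); st(); ctrl.release()
go(X,Y,.07,y2,.15); ctrl.movep([X,Y,.07],down(.5)); print(go(X,Y,.039,.5,.08,contact_N=8)); st()
ctrl.grab(100); st()
go(X,Y,.24,.5,.2); st()
```

```text
False
15.68 [0.4377 0.3066 0.0389] [0.9 0.1 0.2] 0.998 0.0
16.24 [0.4378 0.3067 0.0394] [0.1 0.1 3. ] 0.316 20.1
False
19.13 [0.4369 0.3061 0.0381] [ 0.3 -0.6  0.7] 1.0 0.0
19.72 [0.4381 0.3068 0.0398] [ 0.3 -0.5  5.3] 0.298 98.1
20.88 [0.4365 0.3059 0.2384] [-0.3 -0.5 -1.6] 0.294 98.2
```

Run:
```python
from h import *
X,Y=.612,.1095; q=down(.0)
ctrl.move_straight([X,Y,.24],.2,q); ctrl.move_straight([X,Y,.2],.1); ctrl.wait(.2); st()
p=monitor.get_state()["tool_pos"]; X2,Y2=2*X-p[0],2*Y-p[1]
w=vision.snapshot("wrist"); cv2.imwrite("pics/w5.png",w["color"][:,:,::-1])
ctrl.move_straight([X2,Y2,.185],.05)
print(ctrl.move_straight([X2,Y2,.169],.03,contact_N=5)); st()
```

```text
23.09 [0.6127 0.1096 0.201 ] [-0.1  0.5 -0.7] 0.292 98.2
False
24.27 [0.6113 0.1094 0.1689] [-0.1 -0.3 -0.6] 0.298 98.2
```

View pics/w5.png

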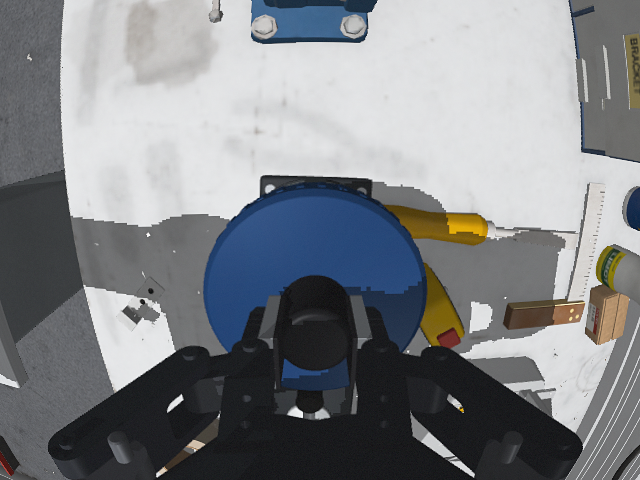

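The cover is held level and centred in the fingers, at about (315,290). It slid down over the rim with no contact, so the centring is good and I'll press it on in small steps.

Run:
```python
from h import *
X,Y=monitor.get_state()["tool_pos"][:2]; X,Y=.612,.1095
for z in np.arange(.167,.143,-.0015):
    ctrl.move_straight([X,Y,z],.03); s=monitor.get_state(); print(round(z,4),s["tool_pos"].round(4),s["ft_force"].round(1),s["torque"].round(2),round(s["time"],1))
    if s["ft_force"][2]>28: break
```

```text
0.167 [0.6122 0.1096 0.1671] [-0.4 -0.  -0.9] [ 0.03  0.03 -0.02] 24.5
0.1655 [0.6121 0.1096 0.1657] [-0.1 -0.5  1.2] [0.06 0.1  0.03] 24.8
0.164 [0.6123 0.1096 0.1644] [-2.   0.9  2.9] [ 0.1   0.17 -0.02] 25.0
0.1625 [0.6127 0.1096 0.1635] [-1.4  0.5  4.4] [0.12 0.2  0.02] 25.3
0.161 [0.6129 0.1097 0.1626] [-1.2  0.2  8.2] [0.09 0.35 0.  ] 25.5
0.1595 [0.6116 0.1095 0.1589] [-0.3 -0.  -1.9] [ 0.18 -0.16 -0.04] 25.8
0.158 [0.6118 0.1096 0.1576] [-0.8  2.4  0.4] [ 0.24  0.09 -0.03] 26.0
0.1565 [0.6119 0.1097 0.1566] [-0.6  2.1  1.8] [ 0.29  0.17 -0.03] 26.3
0.155 [0.612  0.1098 0.1564] [-3.9  2.3  6.9] [0.31 0.58 0.04] 26.5
0.1535 [0.612  0.1098 0.1563] [-5.2  2.8 14.1] [ 0.23  0.97 -0.02] 26.8
0.152 [0.612  0.1098 0.1563] [-9.8  1.4 19.2] [ 0.15  1.4  -0.  ] 27.0
0.1505 [0.6121 0.1098 0.1563] [-11.8   0.5  25.1] [ 0.13  1.84 -0.01] 27.3
0.149 [0.6121 0.1098 0.1562] [-15.2   0.   30.7] [ 0.05  2.29 -0.08] 27.5
```

Run:
```python
from h import *
for x,z in ((.608,.149),(.604,.148)):
    ctrl.move_straight([x,.1095,z],.03); ctrl.wait(.4); st(); print(monitor.get_state()["torque"].round(2))
s=vision.snapshot("scene")["color"]; cv2.imwrite("pics/s6.png",cv2.resize(s[160:300,260:480,::-1],None,fx=3,fy=3,interpolation=cv2.INTER_CUBIC))
```

```text
28.21 [0.6119 0.1098 0.1563] [-3.9 -0.4 23.8] 0.29 102.3
[ 0.07  1.23 -0.02]
28.89 [0.6117 0.1098 0.1565] [ 3.1  0.6 22. ] 0.294 102.3
[ 0.04  0.36 -0.03]
```

View pics/s6.png

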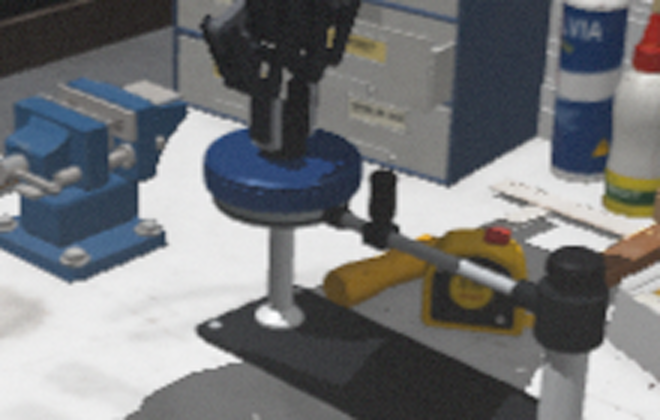

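The scene crop shows the cover level on the head at about (283,175), with the post directly under it. I'll press a little harder and hand in.

Run:
```python
from h import *
ctrl.move_straight([.604,.1095,.1455],.03); ctrl.wait(.6); st()
print(ticket.job_done())
```

```text
29.79 [0.6118 0.1098 0.1563] [-0.9 -0.2 30.6] 0.299 103.5
the job is handed in; nothing more can be done
None
```

The job is handed in at 29.8 s. The boom is back with the lens head over the rest post to within about 2 mm, and the cover snapped on and sits flush and level, still held by its knob with about 31 N of downward press. On the first swing the head caught the pad's edge and the wrist force reached about 90 N (limit 120 N), so I backed off, regripped and finished the swing.

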